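# Pin the keeper bar over the pipe

## Robot

A 6-joint arm with a two-finger parallel gripper is mounted at the origin on the work surface. World frame = base frame: x ahead of the robot, y to its left, z up, the work surface at z = 0. Lengths are in m, angles in rad, forces in N, time in s.
With the tool pointing down it reaches from about 0.425 to 0.95 m from the base axis. Payload 3.5 kg.
Tool frame: the origin (TCP) lies on the centre line of the jaws, within the pads' length; the fingertips stand 19 mm ahead of it and the grasp point (between the pads) is the TCP (arm.tip_extent is the distance from the TCP to the fingertips, in m); x points along the fingers, y is the direction in which the jaws open and shut, and the axes are right-handed (so a half turn about x gives the same grasp; the last joint's range is limited). The gripper opens to 85 mm and grips with 20 to 120 N. Pads are 22 mm wide; open, the fingers measure 114 mm over their backs; the gripper's body (76 mm by 85 mm) begins 54 mm behind the grasp point. The pads swing forward as they close: fully open they stand 13 mm farther back than shut.
Start: joints at [1.087, 0.286, 1.577, -0, 1.279, -0.15], TCP at [0.221, 0.638, 0.25] pointing down, gripper open.
Joint ranges: [-2.77, 2.77], [-0.9, 2.22], [0.21, 2.48], [-1.53, 4.67], [0.24, 2.81], [-2.84, 2.84]. Speed limits (rad/s): [2.79, 2.79, 3.14, 3.14, 3.14, 3.14].

## Interface

Orientations are given as a rotation vector (axis times angle).
In Python, from station import arm gives the robot as it stands.
- The arm moves only by the tool move_arm, never from a script. Its argument "moves" is a list of rows, each an object with "rotation": the turn, a rotation vector about the tool's x, y, z in degrees, a list of three; "xyz": the shift along the tool's x, y, z in cm, a list of three; "hand": the opening, from 0 (shut) to 1 (fully open). A call has exactly 10 rows; each row is the pose to reach, as a shift and turn from the pose commanded when the call began, along the tool's axes at that moment; what a row does not reach only later rows make up. A row lasts 1/10 s, in which the tool goes at most 50 mm and 8.59 degrees, less where a joint would pass 70% of its speed; a pose out of reach is approached as far as the arm can. A call with a gripper value outside its range is refused whole. The fingers move at their own pace and stop on an object; the grip force is fixed at half the most. Time passes only in rows, so rows that repeat a pose let the fingers close, or fill a call up. It gives the time, the measured TCP pose, the force and the opening at its end, in the units of the state.
- arm.read_state(): the state, without advancing time (a new reading comes with each control period).
- arm.read_camera(name): name is "scene" or "top"; returns a dict with "pixels" (400x640x3 uint8, blue, green, red), "z_map" (400x640 float32, m along the optical axis (not along the pixel's ray), 0 where there is no reading), "fx", "fy", "cx", "cy" (pixels), "view" (4x4, takes a point from world to camera coordinates). Camera axes: x right, y up, looking along -z (the intrinsics and any distortion apply to the point x, -y, -z); pixel columns grow to the right and rows downward; lengths in m; the calibration is good to about 2 mm. A picture is of the moment at which its call begins.
- arm.hand_in(): hands the job in, once; it reports no verdict.
The state is a dict: "t": time; "q": joint angles; "joint_vel": joint speeds; "joint_efforts": joint torques, N m; "position": TCP position; "tcp_rot": TCP orientation; "force": force on the tool from outside, world axes, zero at the start; "wrist_torque": the same for the moment, N m; "finger_gap": finger opening in m.
Only numpy, scipy, OpenCV 4.12 (cv2) and the standard library are available. Lean on these libraries where they do the work, as an engineer would, in place of code of your own. Each camera call takes 0.05 s, during which the arm holds its last target.

## Task

Swing the steel keeper bar of the pipe cradle back across the pipe until the hole in the bar lies over the hole in the cradle's lug. Then take the locking pin with the plain round knob head out of the rack and push it down through both holes until its flange rests on the bar, and let go.

Things in the scene. Friction and masses are not known exactly. Their poses are not given: they have to be found in the camera images.
- lug_hole (a point): Upright 28 mm through hole in the lug (55 mm square dark steel block) of the grey pipe cradle, fixed to the table. Point: hole centre at the lug's top face, 59 mm above the table. z up; +y points level across the pipe to the bar's upright pivot bolt, 120 mm away. A 38 mm pipe lies along x between lug and pivot, its top 57 mm above the table.
- bar_hole (a point): 28 mm hole in the keeper bar (flat steel, 250 x 50 x 10 mm), at its top face 70 mm above the table, 120 mm from the pivot; +y runs along the bar to the pivot. The bar swings level, 1 mm over the lug, and stays where left (about 1 N at the stud). It starts 25 to 52 degrees off the lug, towards the robot; seen from above it goes back anticlockwise. In line: 11 mm above lug_hole.
- bar_stud (a point): Upright round steel grip stud near the bar's free end, 18 mm across, 40 mm tall above the bar, on the bar's centre line 200 mm from the pivot, 80 mm beyond the bar's hole. Point: its centre, half-way up, 90 mm above the table. With the holes in line it is 80 mm from lug_hole along lug_hole's -y.
- pin_head (a point): Centre of the knob of the loose steel pin: knob 30 mm wide, 40 tall; below it flange 48 wide, 6 thick, then shank 16 wide, 50 long, nose tapered to 8 (last 14 mm). z up; tip 76 mm below; 0.2 kg. Hangs by its flange in any of 3 places, 95 mm apart, of a grey 70 mm high rack; point 96 mm above the table, 37 mm above lug_hole when home. The other pins have T and low hexagon heads.

How it is judged:
By the outcome, as a careful person would: the job done as asked, in the order asked, and still so for the second after the job is handed in, with the robot touching nothing.
It also fails if it takes over 54 s, if anything falls off the work surface, if the arm or the gripper's body presses on something with over 40 N, if the wrist force passes 120 N, or if a joint passes its speed limit or range.

## Working session

There is one attempt and no reset: what is moved stays moved. The work goes in short steps, Python scripts to look and compute and a tool call to move; the robot and the scene stay as the last step left them, time stands still between calls to the robot, and variables do not carry over. Pictures are saved under pics/ and viewed, and the job is handed in when it is done.

Besides the shell and the picture viewer there is one more tool, called after ">>>" as a command line: name --argument value ..., lists and objects as JSON in quotes. move_arm: Moves the arm, as the interface text tells. Its arguments: {"type":"object","properties":{"moves":{"type":"array","items":{"type":"object","properties":{"rotation":{"type":"array","items":{"type":"number"}},"xyz":{"type":"array","items":{"type":"number"}},"hand":{"type":"number"}}}}},"required":["moves"]}

```bash
ls; mkdir -p pics
cat > h.py <<'E'
from station import arm
import numpy as np, cv2
def snap(n,tag):
    c=arm.read_camera(n); np.savez(f'pics/{tag}.npz',**c); cv2.imwrite(f'pics/{tag}.png',c['pixels']); return c
def ray(c,u,v):
    d=np.array([(u-c['cx'])/c['fx'],-(v-c['cy'])/c['fy'],-1.]); V=np.array(c['view']); R=V[:3,:3];t=V[:3,3]
    return -R.T@t, R.T@d
def onplane(c,u,v,z):
    o,d=ray(c,u,v); return o+d*(z-o[2])/d[2]
def depth(c,u,v):
    o,d=ray(c,u,v); return o+d*c['z_map'][int(v),int(u)]
def proj(c,p):
    q=np.array(c['view'])[:3]@np.r_[p,1]; return c['cx']+c['fx']*q[0]/-q[2], c['cy']-c['fy']*q[1]/-q[2]
E
python3 - <<'E'
from h import *
for n in('scene','top'):
    c=snap(n,n+'0'); print({k:c[k] for k in c if k not in('pixels','z_map')})
print(arm.read_state())
E
```

```text
pics
{'fx': 454.157033558468, 'fy': 454.157033558468, 'cx': 316.56992292775374, 'cy': 185.03400019162694, 'view': array([[ 0.02436351,  0.99969548,  0.00392046,  0.02277934],
       [-0.56749614,  0.01060168,  0.8233078 ,  0.24817426],
       [ 0.82301552, -0.02228352,  0.56758162, -1.38988521],
       [ 0.        ,  0.        ,  0.        ,  1.        ]])}
{'fx': 481.29618501359664, 'fy': 481.29618501359664, 'cx': 329.001211302188, 'cy': 200.46107074678136, 'view': array([[ 0.01498316, -0.99979957,  0.01327879, -0.04191934],
       [ 0.99600761,  0.01609252,  0.08780585, -0.59540077],
       [-0.08800195,  0.01191017,  0.9960491 , -0.9975516 ],
       [ 0.        ,  0.        ,  0.        ,  1.        ]])}
{'t': 0.1, 'q': array([ 1.08698882e+00,  2.87146762e-01,  1.57807591e+00, -4.53704923e-06,
        1.27862925e+00, -1.49974263e-01]), 'joint_vel': array([-0.00134546, -0.00030009, -0.0028006 , -0.00102183,  0.00022197,
        0.00069669]), 'joint_efforts': array([ 1.17848795e-03, -4.07297122e+01, -2.93700403e+01, -7.51769403e-05,
        3.40034210e-03, -2.31486194e-05]), 'position': array([0.22085986, 0.6372329 , 0.24901447]), 'tcp_rot': array([ 0.26030215,  1.55557511, -0.26368963]), 'force': array([0.33374344, 0.12744397, 0.39326624]), 'wrist_torque': array([-0.02318962, -0.03056968,  0.01603797]), 'finger_gap': 0.08504721588899036}
```

View pics/scene0.png

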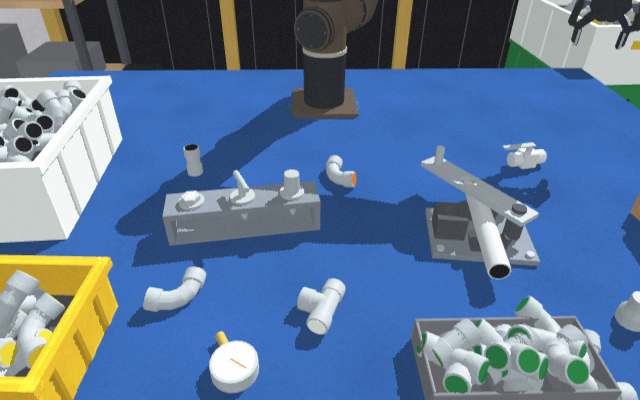

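View pics/top0.png

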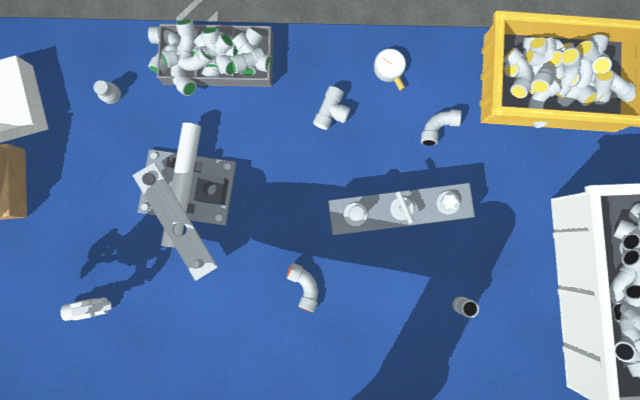

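The scene view shows the round-knob pin at (291,182) in the rack and the cradle around (480,220). In the top view the pin is at (356,211), the lug hole near (211,189), the pivot near (148,178), the bar hole at (179,229) and the stud at (197,264). I'll zoom in to measure these.

Run:
```python
import cv2,numpy as np
t=cv2.imread('pics/top0.png'); s=cv2.imread('pics/scene0.png')
a=cv2.resize(t[140:290,120:250],None,fx=4,fy=4,interpolation=cv2.INTER_CUBIC)
cv2.imwrite('pics/a.png',a)
b=cv2.resize(t[175:245,320:480],None,fx=5,fy=5,interpolation=cv2.INTER_CUBIC)
c=cv2.resize(s[135:275,400:560],None,fx=5,fy=4,interpolation=cv2.INTER_CUBIC)
cv2.imwrite('pics/b.png',b);cv2.imwrite('pics/c.png',c)
```

```text
(no output)
```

View pics/a.png

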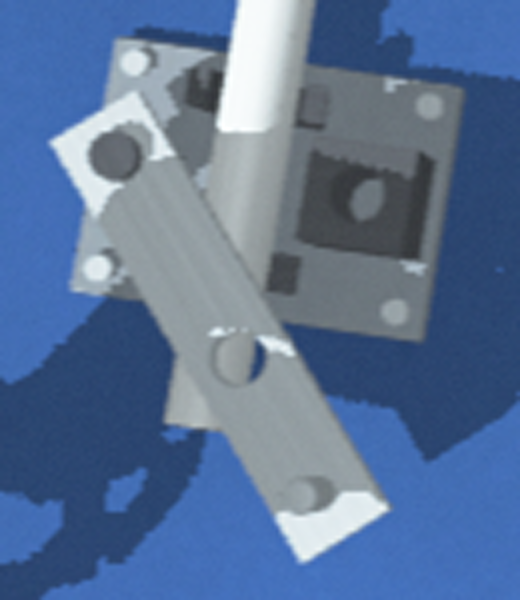

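View pics/b.png

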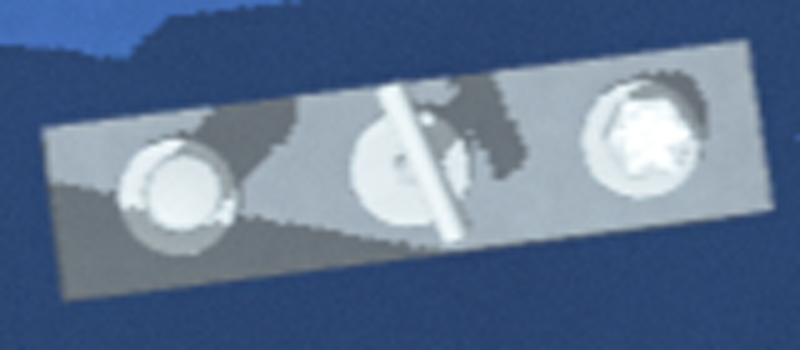

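View pics/c.png

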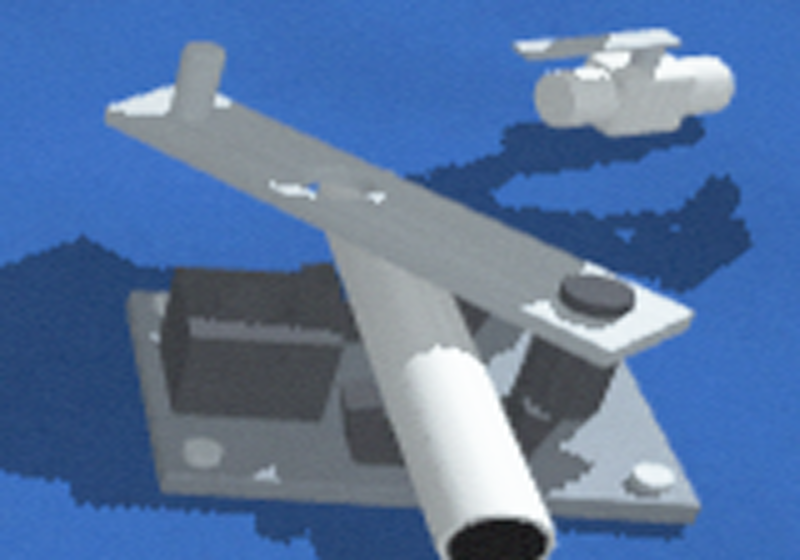

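```bash
cat > m.py <<'E'
from h import *
c=dict(np.load('pics/top0.npz')); s=dict(np.load('pics/scene0.npz'))
T=lambda x,y,z:onplane(c,120+(x+.5)/4-.5,140+(y+.5)/4-.5,z)
piv=T(116,155,.076); hole=T(237,357,.070); lug=T(362,196,.059)
cor=[T(*p,.07) for p in((50,143),(137,91),(389,508),(303,562))]
print('piv',piv,'hole',hole,'lug',lug); 
for k in cor: print(k)
m1=(cor[0]+cor[1])/2;m2=(cor[2]+cor[3])/2;d=(m2-m1)/np.linalg.norm(m2-m1)
print('len',np.linalg.norm(m2-m1),'w',np.linalg.norm(cor[0]-cor[1]),'d',d,'m',m1,m2)
for P in(piv,hole): print('along',(P-m1)@d, 'off',np.cross(d,P-m1)[2])
print('stud est',hole+.08*d, 'dist', np.linalg.norm(hole[:2]-piv[:2]),np.linalg.norm(lug[:2]-piv[:2]))
for p in((302,496),(312,493)):print('stud top',T(*p,.11))
K=lambda x,y:(320+(x+.5)/5-.5,175+(y+.5)/5-.5)
print('pin knob top',onplane(c,*K(183,190),.116),'flange',onplane(c,*K(178,196),.076))
print('rack corners',[onplane(c,*K(*p),.07) for p in((42,127),(748,40),(773,210),(64,300))])
# depth checks
print('z',[depth(c,*np.round(q))  for q in((356,212),(149,179),(195,264),(205,262),(170,210))])
S=lambda x,y:(400+(x+.5)/5-.5,135+(y+.5)/4-.5)
for P in (piv,hole): print(proj(s,P))
print('scene pivtop',onplane(s,*S(597,292),.076),'hole',onplane(s,*S(345,187),.07),'studtop',onplane(s,*S(207,47),.11))
for v in range(170,178): pass
E
python3 m.py
python3 - <<'E'
import cv2
s=cv2.imread('pics/scene0.png')
cv2.imwrite('pics/d.png',cv2.resize(s[160:250,155:335],None,fx=4,fy=4,interpolation=cv2.INTER_CUBIC))
E
```

```text
piv [0.63054646 0.33339596 0.076     ] hole [0.52968737 0.26994628 0.07      ] lug [0.61359962 0.21268392 0.059     ]
[0.63690668 0.369287   0.07      ]
[0.66439293 0.32649273 0.07      ]
[0.45525712 0.19082712 0.07      ]
[0.42786977 0.23275258 0.07      ]
len 0.24948010113440003 w 0.05086102608583421 d [-0.83808833 -0.54553455  0.        ] m [0.65064981 0.34788987 0.07      ] [0.44156344 0.21178985 0.07      ]
along 0.0247553056007601 off 0.0011800977640236878
along 0.143898126004055 off -0.0006655796452534612
stud est [0.4626403  0.22630352 0.07      ] dist 0.11915711551875907 0.12189582931764316
stud top [0.46245476 0.22409318 0.11      ]
stud top [0.46395554 0.21935617 0.11      ]
pin knob top [ 0.56530865 -0.08463791  0.116     ] flange [ 0.5654032  -0.08539946  0.076     ]
rack corners [array([ 0.59304512, -0.03007075,  0.07      ]), array([ 0.63356238, -0.31918038,  0.07      ]), array([ 0.56388734, -0.3286681 ,  0.07      ]), array([ 0.52287663, -0.0400439 ,  0.07      ])]
z [array([ 0.56626818, -0.08402868,  0.11905777]), array([0.62868632, 0.33086526, 0.0807155 ]), array([0.46172499, 0.22436388, 0.10977329]), array([0.46413206, 0.21485344, 0.0702615 ]), array([0.56742529, 0.28881506, 0.07200312])]
(np.float64(518.7009497562416), np.float64(208.71573310003765))
(np.float64(467.50151738201794), np.float64(181.05018456682075))
scene pivtop [0.62728508 0.33524069 0.076     ] hole [0.53089573 0.2718243  0.07      ] studtop [0.45779082 0.22756285 0.11      ]
```

View pics/d.png

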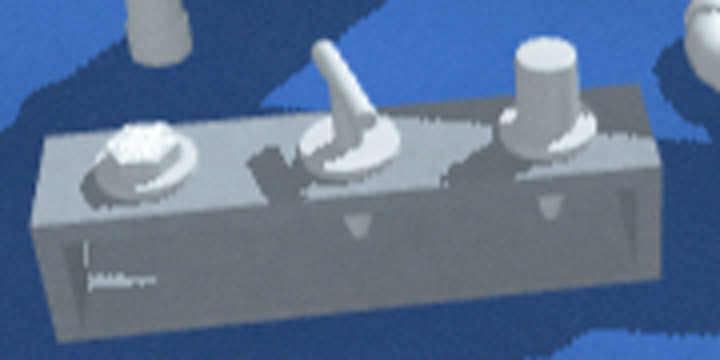

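```bash
cat > g.py <<'E'
from h import *
from scipy.spatial.transform import Rotation as Ro
def Rd(a): # a deg heading of tool y
    a=np.radians(a); ca,sa=np.cos(a),np.sin(a)
    return Ro.from_matrix(np.array([[0,ca,sa],[0,sa,-ca],[-1,0,0]]))
def state(pr=True):
    s=arm.read_state(); R=Ro.from_rotvec(s['tcp_rot'])
    if pr:
        y=R.apply([0,1,0]); print('t',round(s['t'],2),'pos',s['position'].round(4),'yhead',np.degrees(np.arctan2(y[1],y[0])).round(2),'xaxis',R.apply([1,0,0]).round(4),'F',s['force'].round(2),'gap',round(s['finger_gap'],4),'q',s['q'].round(2))
    return s,R
def rows(targets):
    s,R=state()
    for p,a in targets:
        print('xyz',(R.inv().apply(np.array(p)-s['position'])*100).round(2),'rot',np.degrees((R.inv()*Rd(a)).as_rotvec()).round(1))
E
python3 - <<'E'
from g import *
rows([((.462,.2255,.2),-57),((.462,.2255,.2),123)])
E
```

```text
t 0.1 pos [0.2209 0.6372 0.249 ] yhead 70.87 xaxis [-0.001 -0.002 -1.   ] F [0.33 0.13 0.39] gap 0.085 q [ 1.09  0.29  1.58 -0.    1.28 -0.15]
xyz [  4.96 -30.99  36.28] rot [1.279e+02 1.000e-01 1.000e-01]
xyz [  4.96 -30.99  36.28] rot [-52.1  -0.1   0.1]
```

>>> move_arm --moves '[{"xyz":[0.5,-3.1,3.6],"rotation":[8.5,0,0],"hand":0.55},{"xyz":[1,-6.2,7.2],"rotation":[17,0,0],"hand":0.55},{"xyz":[1.5,-9.3,10.9],"rotation":[25.5,0,0],"hand":0.55},{"xyz":[2,-12.4,14.5],"rotation":[34,0,0],"hand":0.55},{"xyz":[2.5,-15.5,18.1],"rotation":[42.5,0,0],"hand":0.55},{"xyz":[3,-18.6,21.7],"rotation":[51,0,0],"hand":0.55},{"xyz":[3.5,-21.7,25.4],"rotation":[59.5,0,0],"hand":0.55},{"xyz":[4,-24.8,29],"rotation":[68,0,0],"hand":0.55},{"xyz":[4.5,-27.9,32.6],"rotation":[76.5,0,0],"hand":0.55},{"xyz":[4.96,-31,36.3],"rotation":[85,0,0],"hand":0.55}]'

```text
t: 1.1
position: [0.4627, 0.2241, 0.2002]
tcp_rot: [1.392, 1.079, -1.393]
force: [0.5, -0.2, 0.2]
finger_gap: 0.047
```

```bash
python3 -c "
from g import *
rows([((.462,.2255,.17),-57),((.462,.2255,.097),-57)])"
```

```text
t 1.1 pos [0.4627 0.2241 0.2002] yhead -14.47 xaxis [-5.e-04 -0.e+00 -1.e+00] F [ 0.49 -0.18  0.18] gap 0.047 q [ 0.25 -0.02  2.01  0.    1.15  0.51]
xyz [ 3.02 -0.11 -0.12] rot [42.5  0.   0. ]
xyz [10.32 -0.1  -0.12] rot [42.5  0.   0. ]
```

>>> move_arm --moves '[{"xyz":[0,0,0],"rotation":[8.5,0,0],"hand":0.5},{"xyz":[0.5,-0.1,-0.1],"rotation":[17,0,0],"hand":0.5},{"xyz":[1.5,-0.1,-0.1],"rotation":[25.5,0,0],"hand":0.5},{"xyz":[2.5,-0.1,-0.1],"rotation":[34,0,0],"hand":0.5},{"xyz":[3.5,-0.1,-0.1],"rotation":[42.5,0,0],"hand":0.5},{"xyz":[4.5,-0.1,-0.1],"rotation":[42.5,0,0],"hand":0.5},{"xyz":[5.2,-0.1,-0.1],"rotation":[42.5,0,0],"hand":0.5},{"xyz":[5.6,-0.1,-0.1],"rotation":[42.5,0,0],"hand":0.5},{"xyz":[6,-0.1,-0.1],"rotation":[42.5,0,0],"hand":0.5},{"xyz":[6,-0.1,-0.1],"rotation":[42.5,0,0],"hand":0.5}]'

```text
t: 2.1
position: [0.4616, 0.2271, 0.1403]
tcp_rot: [1.889, 0.567, -1.891]
force: [-0.4, 0.3, -0.4]
finger_gap: 0.0431
```

```bash
python3 -c "
from g import *
rows([((.462,.2255,.097),-57)])
for n in('scene','top'): snap(n,n+'1')
s=cv2.imread('pics/scene1.png');t=cv2.imread('pics/top1.png')
cv2.imwrite('pics/e.png',np.hstack([cv2.resize(s[90:220,390:520],(390,390)),cv2.resize(t[200:330,130:260],(390,390))]))"
```

```text
t 2.1 pos [0.4616 0.2271 0.1403] yhead -56.58 xaxis [-7.e-04 -2.e-04 -1.e+00] F [-0.4   0.28 -0.4 ] gap 0.0431 q [ 0.26  0.05  2.06 -0.    1.03  1.25]
xyz [4.33 0.16 0.05] rot [0.4 0.  0. ]
```

View pics/e.png

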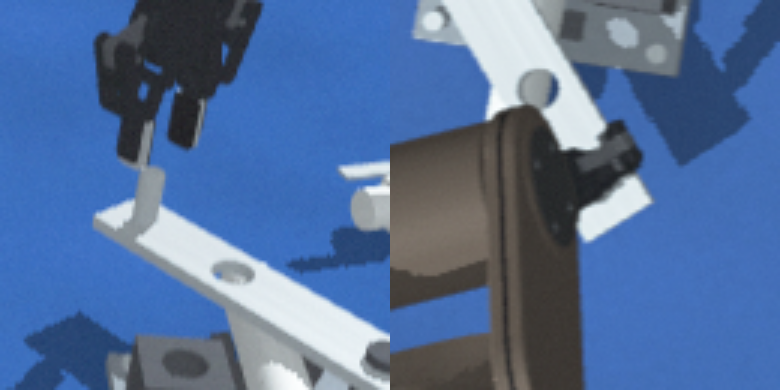

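The open jaws straddle the stud: its top is at about (441,148) in the scene view, between the pads. I'll go down and close loosely around it.

>>> move_arm --moves '[{"xyz":[1,0.1,0],"rotation":[0,0,0],"hand":0.5},{"xyz":[2,0.1,0],"rotation":[0,0,0],"hand":0.5},{"xyz":[3,0.1,0],"rotation":[0,0,0],"hand":0.5},{"xyz":[3.8,0.1,0],"rotation":[0,0,0],"hand":0.5},{"xyz":[4.3,0.1,0],"rotation":[0,0,0],"hand":0.5},{"xyz":[4.3,0.1,0],"rotation":[0,0,0],"hand":0.5},{"xyz":[4.3,0.1,0],"rotation":[0,0,0],"hand":0.4},{"xyz":[4.3,0.1,0],"rotation":[0,0,0],"hand":0.3},{"xyz":[4.3,0.1,0],"rotation":[0,0,0],"hand":0.25},{"xyz":[4.3,0.1,0],"rotation":[0,0,0],"hand":0.25}]'

```text
t: 3.2
position: [0.4626, 0.2264, 0.0981]
tcp_rot: [1.891, 0.567, -1.889]
force: [1.4, -0.0, -0.0]
finger_gap: 0.0214
```

```bash
python3 -c "
from g import *
S=dict(np.load('pics/scene1.npz'))
print('lug scene',onplane(S,452.3,211,.059))
piv=np.array([.629,.3335]);lug=np.array([.6136,.2127])
h=np.degrees(np.arctan2(*(lug-piv)[::-1]));print(h)
T=[]
for b in np.linspace(-147.1,h,11)[1:]:
    p=piv+.2*np.array([np.cos(np.radians(b)),np.sin(np.radians(b))]); T.append(((*p,.097),b+90))
rows(T)"
```

```text
lug scene [0.6132771  0.21809546 0.059     ]
-97.26507501353232
t 3.2 pos [0.4626 0.2264 0.0981] yhead -56.63 xaxis [ 8.e-04  2.e-04 -1.e+00] F [ 1.43 -0.05 -0.05] gap 0.0214 q [0.26 0.12 2.08 0.   0.94 1.25]
xyz [0.11 1.78 0.15] rot [-4.5 -0.  -0. ]
xyz [ 0.11  3.5  -0.06] rot [-9.5 -0.  -0. ]
xyz [ 0.12  5.21 -0.43] rot [-14.5  -0.   -0. ]
xyz [ 0.12  6.87 -0.93] rot [-19.5  -0.   -0. ]
xyz [ 0.12  8.48 -1.58] rot [-24.4  -0.   -0. ]
xyz [ 0.12 10.03 -2.37] rot [-29.4  -0.   -0. ]
xyz [ 0.12 11.51 -3.29] rot [-34.4  -0.   -0. ]
xyz [ 0.12 12.9  -4.33] rot [-39.4  -0.   -0. ]
xyz [ 0.12 14.19 -5.5 ] rot [-44.4  -0.   -0. ]
xyz [ 0.12 15.38 -6.76] rot [-49.4  -0.   -0. ]
```

>>> move_arm --moves '[{"xyz":[0,0.9,0.1],"rotation":[-2.2,0,0],"hand":0.25},{"xyz":[0,1.8,0.1],"rotation":[-4.5,0,0],"hand":0.25},{"xyz":[0,2.6,0.05],"rotation":[-7,0,0],"hand":0.25},{"xyz":[0,3.5,-0.05],"rotation":[-9.5,0,0],"hand":0.25},{"xyz":[0,4.4,-0.25],"rotation":[-12,0,0],"hand":0.25},{"xyz":[0,5.2,-0.45],"rotation":[-14.5,0,0],"hand":0.25},{"xyz":[0,6.9,-0.95],"rotation":[-19.5,0,0],"hand":0.25},{"xyz":[0,8.5,-1.6],"rotation":[-24.4,0,0],"hand":0.25},{"xyz":[0,10,-2.4],"rotation":[-29.4,0,0],"hand":0.25},{"xyz":[0,10.8,-2.8],"rotation":[-32,0,0],"hand":0.25}]'

```text
t: 4.2
position: [0.5462, 0.151, 0.098]
tcp_rot: [1.518, 0.975, -1.516]
force: [-0.9, 0.8, 0.2]
finger_gap: 0.0213
```

```bash
python3 -c "
from g import *
piv=np.array([.629,.3335]);lug=np.array([.6136,.2127])
h=np.degrees(np.arctan2(*(lug-piv)[::-1]));print(h)
s,_=state(); print(s['wrist_torque'].round(2)); r=s['position'][:2]-piv; print(np.linalg.norm(r),np.degrees(np.arctan2(r[1],r[0])))
T=[]
for b in (-110,-105,-100,-99,h,h+1):
    p=piv+.2*np.array([np.cos(np.radians(b)),np.sin(np.radians(b))]); T.append(((*p,.097),b+90))
rows(T)"
```

```text
-97.26507501353232
t 4.2 pos [0.5462 0.151  0.098 ] yhead -24.52 xaxis [ 7.e-04  3.e-04 -1.e+00] F [-0.94  0.76  0.21] gap 0.0213 q [0.09 0.23 1.95 0.   0.96 0.52]
[ 0.14  0.1  -0.02]
0.20040017486237918 -114.40544287253105
t 4.2 pos [0.5462 0.151  0.098 ] yhead -24.52 xaxis [ 7.e-04  3.e-04 -1.e+00] F [-0.94  0.76  0.21] gap 0.0213 q [0.09 0.23 1.95 0.   0.96 0.52]
xyz [ 0.11  1.54 -0.1 ] rot [-4.5 -0.  -0. ]
xyz [ 0.11  3.27 -0.32] rot [-9.5 -0.  -0. ]
xyz [ 0.11  4.97 -0.68] rot [-14.5  -0.   -0. ]
xyz [ 0.11  5.31 -0.77] rot [-15.5  -0.   -0. ]
xyz [ 0.11  5.89 -0.94] rot [-17.3  -0.   -0. ]
xyz [ 0.11  6.22 -1.05] rot [-18.3  -0.   -0. ]
```

>>> move_arm --moves '[{"xyz":[0,0.8,0],"rotation":[-2.2,0,0],"hand":0.25},{"xyz":[0,1.6,-0.1],"rotation":[-4.5,0,0],"hand":0.25},{"xyz":[0,2.4,-0.2],"rotation":[-7,0,0],"hand":0.25},{"xyz":[0,3.3,-0.3],"rotation":[-9.5,0,0],"hand":0.25},{"xyz":[0,4.2,-0.5],"rotation":[-12,0,0],"hand":0.25},{"xyz":[0,5,-0.7],"rotation":[-14.5,0,0],"hand":0.25},{"xyz":[0,5.6,-0.85],"rotation":[-16.5,0,0],"hand":0.25},{"xyz":[0,5.9,-0.95],"rotation":[-17.3,0,0],"hand":0.25},{"xyz":[0,5.9,-0.95],"rotation":[-17.3,0,0],"hand":0.15},{"xyz":[0,5.9,-0.95],"rotation":[-17.3,0,0],"hand":0.15}]'

```text
t: 5.2
position: [0.603, 0.1354, 0.098]
tcp_rot: [1.303, 1.145, -1.303]
force: [1.0, -0.6, 0.4]
finger_gap: 0.0164
```

```bash
python3 -c "
from g import *
s,_=state()
for n in('scene','top'): snap(n,n+'2')
s=cv2.imread('pics/scene2.png');t=cv2.imread('pics/top2.png')
cv2.imwrite('pics/f.png',np.hstack([cv2.resize(s[150:280,410:540],(390,390)),cv2.resize(t[130:260,130:260],(390,390))]))"
```

```text
t 5.2 pos [0.603  0.1354 0.098 ] yhead -7.35 xaxis [ 9.e-04 -4.e-04 -1.e+00] F [ 1.01 -0.58  0.35] gap 0.0164 q [ 0.06  0.33  1.82 -0.    0.99  0.19]
```

View pics/f.png

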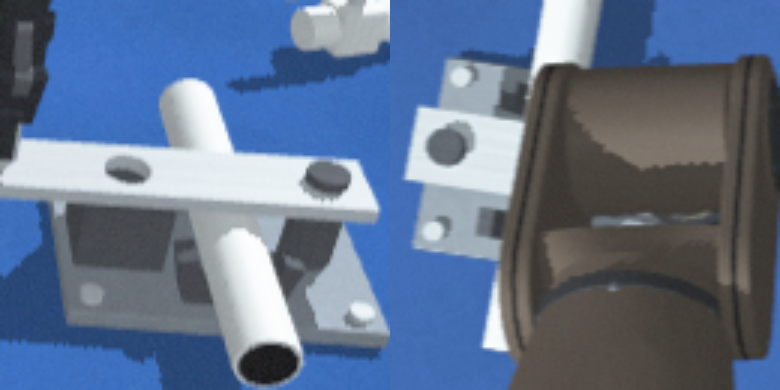

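>>> move_arm --moves '[{"xyz":[0,0,0],"rotation":[0,0,0],"hand":0.35},{"xyz":[0,0,0],"rotation":[0,0,0],"hand":0.5},{"xyz":[-1,0,0],"rotation":[0,0,0],"hand":0.6},{"xyz":[-3.5,0,0],"rotation":[0,0,0],"hand":0.7},{"xyz":[-7,0,0],"rotation":[0,0,0],"hand":0.8},{"xyz":[-9,0,3],"rotation":[0,0,0],"hand":0.8},{"xyz":[-10,0,8],"rotation":[0,0,0],"hand":0.8},{"xyz":[-10,0,13],"rotation":[0,0,0],"hand":0.8},{"xyz":[-10,-0.5,18],"rotation":[0,0,0],"hand":0.8},{"xyz":[-10,-1,21.5],"rotation":[0,0,0],"hand":0.8}]'

```text
t: 6.3
position: [0.565, -0.0788, 0.199]
tcp_rot: [1.304, 1.144, -1.303]
force: [0.2, -0.1, 0.3]
finger_gap: 0.0685
```

```bash
python3 -c "
from g import *
rows([((.566,-.085,.16),-7.3),((.566,-.085,.1),-7.3)])
for n in('scene','top'): snap(n,n+'3')
s=cv2.imread('pics/scene3.png');t=cv2.imread('pics/top3.png')
cv2.imwrite('pics/i.png',np.hstack([cv2.resize(s[170:240,420:490],(390,390),interpolation=2),cv2.resize(t[155:220,180:245],(390,390),interpolation=2)]))"
```

```text
t 6.3 pos [ 0.565  -0.0788  0.199 ] yhead -7.39 xaxis [ 1.6e-03 -8.0e-04 -1.0e+00] F [ 0.19 -0.1   0.28] gap 0.0685 q [-0.32  0.1   1.88 -0.    1.15 -0.19]
xyz [3.9  0.17 0.6 ] rot [-0.1  0.  -0.1]
xyz [9.9  0.16 0.59] rot [-0.1  0.  -0.1]
```

View pics/i.png

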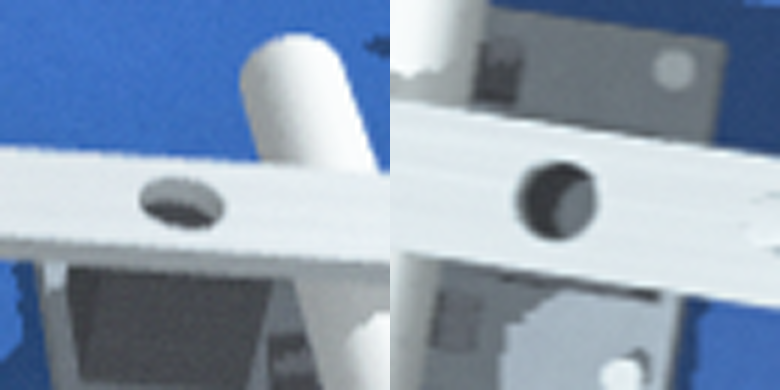

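View pics/top3.png

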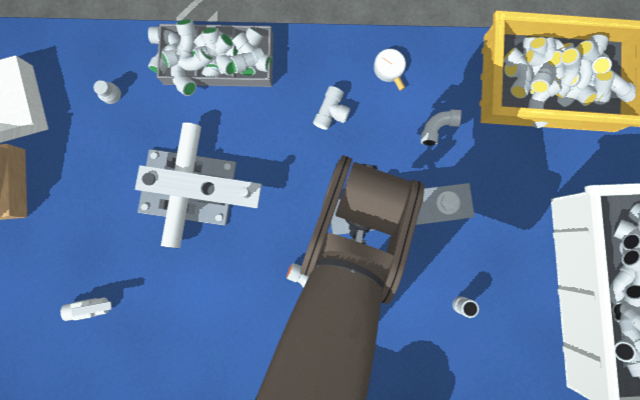

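View pics/scene3.png

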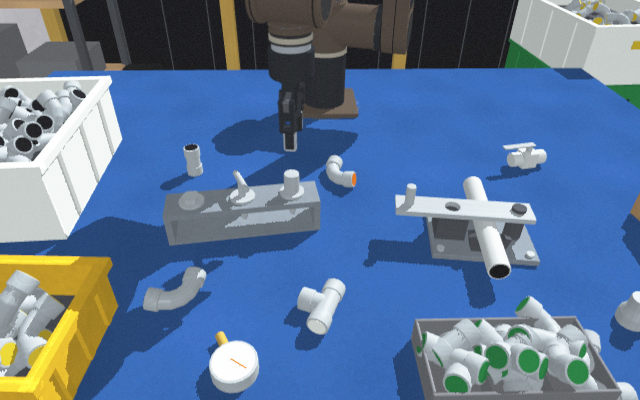

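```bash
python3 -c "
from g import *
c=dict(np.load('pics/top3.npz'))
s=dict(np.load('pics/scene3.npz'))
k=390/65
print(onplane(c,180+(558-390)/k-.5,155+201/k-.5,.07))
k=390/70
print(onplane(s,420+182/k-.5,170+203/k-.5,.07))
# stud and bar
g=cv2.cvtColor(c['pixels'],cv2.COLOR_BGR2GRAY)
m=((g<150)*255).astype(np.uint8)
roi=m[178:200,198:218]; cs,_=cv2.findContours(roi,0,1)
for q in cs:
  print(cv2.boundingRect(q),cv2.minEnclosingCircle(q),cv2.contourArea(q))
c0=dict(np.load('pics/top0.npz')); 
a=c0['pixels'][170:210,190:235]; b=c['pixels'][170:210,190:235]
cv2.imwrite('pics/j.png',np.hstack([cv2.resize(x,None,fx=8,fy=8,interpolation=2) for x in (a,b)]))
print('lug proj',proj(c,(.6136,.2127,.059)), proj(c,(.6136,.2127,.07)))
"
```

```text
[0.61359046 0.21545677 0.07      ]
[0.6119511  0.21628231 0.07      ]
(3, 4, 13, 13) ((9.65384578704834, 10.115385055541992), 6.7467851638793945) 116.0
lug proj (np.float64(210.11716979635685), np.float64(188.62468758889568)) (np.float64(208.85885734055682), np.float64(188.01756312002007))
```

View pics/j.png

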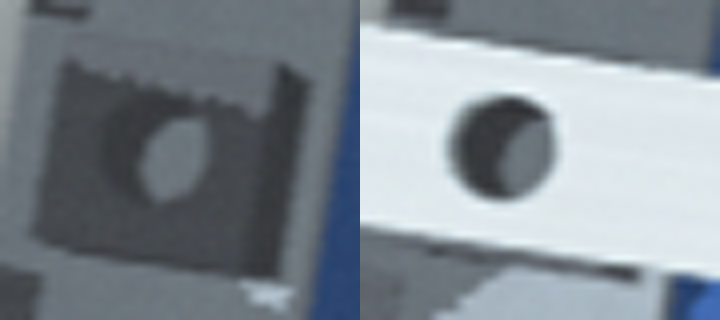

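```bash
python3 -c "
from g import *
s=dict(np.load('pics/scene0.npz'))
print(onplane(s,155+545/4-.4,160+55/4-.4,.116))
rows([((.566,-.085,.103),-7.3)])"
```

```text
[ 0.56515409 -0.08556361  0.116     ]
t 6.4 pos [ 0.5647 -0.0802  0.1988] yhead -7.62 xaxis [ 9.0e-04 -1.3e-03 -1.0e+00] F [-0.6   0.19 -0.62] gap 0.0681 q [-0.32  0.11  1.88 -0.    1.15 -0.18]
xyz [9.58 0.18 0.45] rot [-0.3  0.1 -0.1]
```

>>> move_arm --moves '[{"xyz":[1,0.1,0.4],"rotation":[0,0,0],"hand":0.8},{"xyz":[2.5,0.1,0.45],"rotation":[0,0,0],"hand":0.8},{"xyz":[4,0.1,0.45],"rotation":[0,0,0],"hand":0.8},{"xyz":[5.5,0.1,0.45],"rotation":[0,0,0],"hand":0.8},{"xyz":[7,0.1,0.45],"rotation":[0,0,0],"hand":0.8},{"xyz":[8.5,0.1,0.45],"rotation":[0,0,0],"hand":0.8},{"xyz":[9.4,0.1,0.45],"rotation":[0,0,0],"hand":0.8},{"xyz":[9.6,0.1,0.45],"rotation":[0,0,0],"hand":0.8},{"xyz":[9.6,0.1,0.45],"rotation":[0,0,0],"hand":0.7},{"xyz":[9.6,0.1,0.45],"rotation":[0,0,0],"hand":0.55}]'

```text
t: 7.4
position: [0.5664, -0.0812, 0.1025]
tcp_rot: [1.303, 1.145, -1.302]
force: [0.4, 0.6, 0.3]
finger_gap: 0.0476
```

```bash
python3 -c "
from g import *
state()
for n in('scene',): snap(n,n+'4')
s=cv2.imread('pics/scene4.png')
cv2.imwrite('pics/k.png',cv2.resize(s[100:250,220:370],None,fx=4,fy=4))"
```

```text
t 7.4 pos [ 0.5664 -0.0812  0.1025] yhead -7.33 xaxis [ 1.5e-03 -5.0e-04 -1.0e+00] F [0.39 0.64 0.33] gap 0.0476 q [-0.32  0.23  1.94 -0.    0.97 -0.19]
```

View pics/k.png

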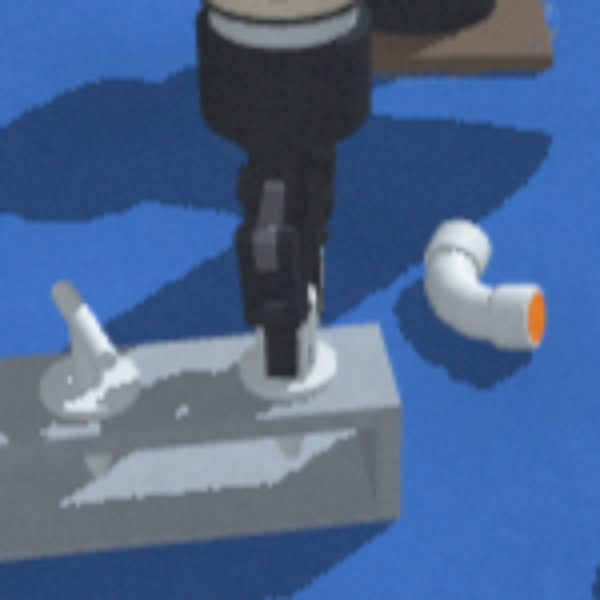

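The near finger, at (290,190) in the scene view, stands in front of the knob just above its flange. It is centred within a few mm. I'll shift slightly, close and lift.

>>> move_arm --moves '[{"xyz":[0,0,0.3],"rotation":[0,0,0],"hand":0.5},{"xyz":[0,0,0.3],"rotation":[0,0,0],"hand":0.4},{"xyz":[0,0,0.3],"rotation":[0,0,0],"hand":0.3},{"xyz":[0,0,0.3],"rotation":[0,0,0],"hand":0.2},{"xyz":[0,0,0.3],"rotation":[0,0,0],"hand":0.2},{"xyz":[0,0,0.3],"rotation":[0,0,0],"hand":0.2},{"xyz":[-1,0,0.3],"rotation":[0,0,0],"hand":0.2},{"xyz":[-3,0,0.3],"rotation":[0,0,0],"hand":0.2},{"xyz":[-6,0,0.3],"rotation":[0,0,0],"hand":0.2},{"xyz":[-9,0,0.3],"rotation":[0,0,0],"hand":0.2}]'

```text
t: 8.45
position: [0.5643, -0.0833, 0.191]
tcp_rot: [1.302, 1.15, -1.305]
force: [0.3, -0.1, -2.7]
finger_gap: 0.0287
```

```bash
python3 -c "
from g import *
rows([((.58,0.1,.21),-7.3),((.613,.2152,.21),-7.3)])
for n in('scene',): snap(n,n+'5')
s=cv2.imread('pics/scene5.png')
cv2.imwrite('pics/l.png',cv2.resize(s[80:230,220:370],None,fx=4,fy=4))"
```

```text
t 8.45 pos [ 0.5643 -0.0833  0.191 ] yhead -7.32 xaxis [-0.0032  0.0016 -1.    ] F [ 0.3  -0.11 -2.66] gap 0.0287 q [-0.32  0.12  1.89  0.    1.14 -0.2 ]
xyz [ -1.88  -0.78 -18.38] rot [-0.  -0.1  0.2]
xyz [ -1.87   1.02 -30.23] rot [-0.  -0.1  0.2]
```

View pics/l.png

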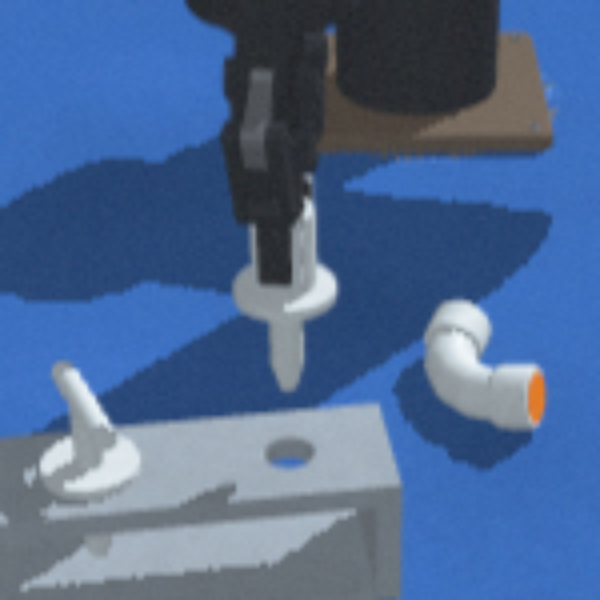

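>>> move_arm --moves '[{"xyz":[-1,0,-2],"rotation":[0,0,0],"hand":0.2},{"xyz":[-2.4,0.1,-5],"rotation":[0,0,0],"hand":0.2},{"xyz":[-2.4,0.3,-9],"rotation":[0,0,0],"hand":0.2},{"xyz":[-2.4,0.4,-13],"rotation":[0,0,0],"hand":0.2},{"xyz":[-2.4,0.6,-17],"rotation":[0,0,0],"hand":0.2},{"xyz":[-2.4,0.7,-21],"rotation":[0,0,0],"hand":0.2},{"xyz":[-2.4,0.8,-25],"rotation":[0,0,0],"hand":0.2},{"xyz":[-2.4,0.9,-28],"rotation":[0,0,0],"hand":0.2},{"xyz":[-2.4,1,-30],"rotation":[0,0,0],"hand":0.2},{"xyz":[-2.4,1,-30.4],"rotation":[0,0,0],"hand":0.2}]'

```text
t: 9.5
position: [0.6136, 0.2182, 0.2145]
tcp_rot: [1.3, 1.149, -1.302]
force: [0.4, -0.7, -2.2]
finger_gap: 0.0289
```

>>> move_arm --moves '[{"xyz":[1,0,0],"rotation":[0,0,0],"hand":0.2},{"xyz":[2,0,0],"rotation":[0,0,0],"hand":0.2},{"xyz":[3,0,0],"rotation":[0,0,0],"hand":0.2},{"xyz":[4,0,0],"rotation":[0,0,0],"hand":0.2},{"xyz":[4.5,0,0],"rotation":[0,0,0],"hand":0.2},{"xyz":[4.5,0,0],"rotation":[0,0,0],"hand":0.2},{"xyz":[4.5,0,0],"rotation":[0,0,0],"hand":0.2},{"xyz":[4.5,0,0],"rotation":[0,0,0],"hand":0.2},{"xyz":[4.5,0,0],"rotation":[0,0,0],"hand":0.2},{"xyz":[4.5,0,0],"rotation":[0,0,0],"hand":0.2}]'

```text
t: 10.5
position: [0.6143, 0.2164, 0.1713]
tcp_rot: [1.303, 1.146, -1.302]
force: [0.4, -0.7, -1.4]
finger_gap: 0.0287
```

```bash
python3 -c "
from g import *
rows([((.613,.2152,.17),-7.3)])
for n in('scene','top'): snap(n,n+'6')
s=cv2.imread('pics/scene6.png');t=cv2.imread('pics/top6.png')
cv2.imwrite('pics/n.png',np.hstack([cv2.resize(s[130:230,400:500],(500,500),interpolation=2),cv2.resize(t[140:240,150:250],(300,500))]))"
```

```text
t 10.5 pos [0.6143 0.2164 0.1713] yhead -7.32 xaxis [ 9.e-04  2.e-04 -1.e+00] F [ 0.37 -0.75 -1.42] gap 0.0287 q [ 0.18  0.31  1.7  -0.    1.13  0.31]
xyz [ 0.13 -0.12  0.13] rot [-0. -0. -0.]
```

View pics/n.png

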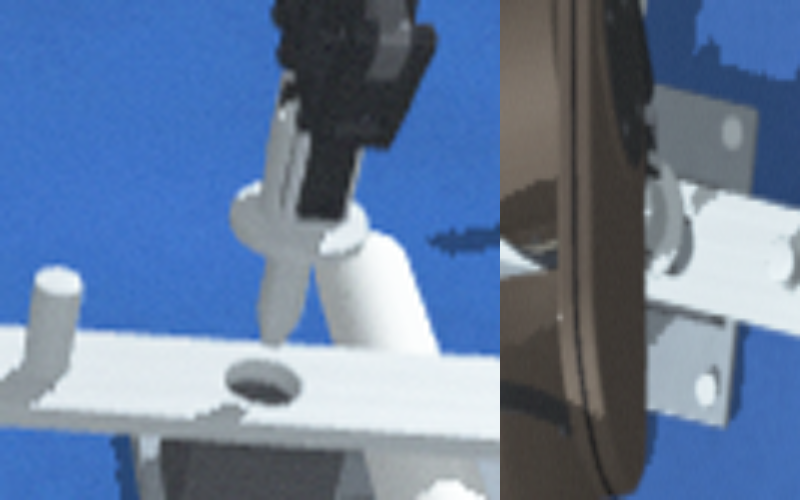

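```bash
python3 -c "
from g import *
s=dict(np.load('pics/scene6.npz'));P=lambda x,y:(400+x/5-.4,130+y/5-.4)
for z in(.087,.089,.091): print('tip',onplane(s,*P(277,344),z))
print('hole',onplane(s,*P(263,382),.07))
print('flange ctr bottom',onplane(s,*P(299,218),.089+.053))"
```

```text
tip [0.61129907 0.21878298 0.087     ]
tip [0.61400434 0.21767672 0.089     ]
tip [0.61670961 0.21657047 0.091     ]
hole [0.61214973 0.2162912  0.07      ]
flange ctr bottom [0.61009839 0.21723867 0.142     ]
```

>>> move_arm --moves '[{"xyz":[0,-0.1,0.15],"rotation":[0,0,0],"hand":0.2},{"xyz":[0.5,-0.1,0.15],"rotation":[0,0,0],"hand":0.2},{"xyz":[1,-0.1,0.15],"rotation":[0,0,0],"hand":0.2},{"xyz":[1.5,-0.1,0.15],"rotation":[0,0,0],"hand":0.2},{"xyz":[2,-0.1,0.15],"rotation":[0,0,0],"hand":0.2},{"xyz":[2.5,-0.1,0.15],"rotation":[0,0,0],"hand":0.2},{"xyz":[3,-0.1,0.15],"rotation":[0,0,0],"hand":0.2},{"xyz":[3.5,-0.1,0.15],"rotation":[0,0,0],"hand":0.2},{"xyz":[4,-0.1,0.15],"rotation":[0,0,0],"hand":0.2},{"xyz":[4,-0.1,0.15],"rotation":[0,0,0],"hand":0.2}]'

```text
t: 11.6
position: [0.6123, 0.2148, 0.1296]
tcp_rot: [1.302, 1.147, -1.304]
force: [-0.8, -0.3, -2.5]
finger_gap: 0.0285
```

```bash
python3 -c "
from g import *
rows([((.613,.2152,.1025),-7.3)])
for n in('scene','top'): snap(n,n+'7')
s=cv2.imread('pics/scene7.png');t=cv2.imread('pics/top7.png')
cv2.imwrite('pics/o.png',cv2.resize(s[130:230,400:500],(500,500),interpolation=2))"
```

```text
t 11.6 pos [0.6123 0.2148 0.1296] yhead -7.33 xaxis [-1.8e-03 -4.0e-04 -1.0e+00] F [-0.84 -0.26 -2.49] gap 0.0285 q [ 0.18  0.35  1.73 -0.    1.06  0.31]
xyz [ 2.71  0.06 -0.05] rot [-0.   0.   0.1]
```

View pics/o.png

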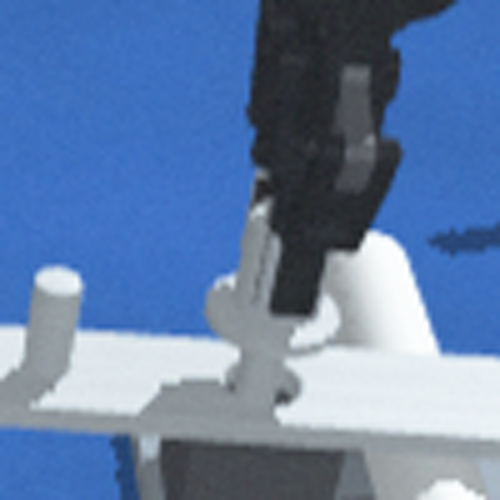

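The shank is in the hole at about (453,207) in the scene view, and the forces show no contact. I'll continue down.

>>> move_arm --moves '[{"xyz":[0.3,0,0],"rotation":[0,0,0],"hand":0.2},{"xyz":[0.6,0,0],"rotation":[0,0,0],"hand":0.2},{"xyz":[0.9,0,0],"rotation":[0,0,0],"hand":0.2},{"xyz":[1.2,0,0],"rotation":[0,0,0],"hand":0.2},{"xyz":[1.5,0,0],"rotation":[0,0,0],"hand":0.2},{"xyz":[1.8,0,0],"rotation":[0,0,0],"hand":0.2},{"xyz":[2.1,0,0],"rotation":[0,0,0],"hand":0.2},{"xyz":[2.3,0,0],"rotation":[0,0,0],"hand":0.2},{"xyz":[2.5,0,0],"rotation":[0,0,0],"hand":0.2},{"xyz":[2.5,0,0],"rotation":[0,0,0],"hand":0.2}]'

```text
t: 12.7
position: [0.6127, 0.2149, 0.1053]
tcp_rot: [1.302, 1.146, -1.303]
force: [-0.4, 1.2, -2.1]
finger_gap: 0.0282
```

```bash
python3 -c "
from g import *
state()
for n in('scene',): snap(n,n+'8')
s=cv2.imread('pics/scene8.png')
cv2.imwrite('pics/p.png',cv2.resize(s[130:230,400:500],(500,500),interpolation=2))"
```

```text
t 12.7 pos [0.6127 0.2149 0.1053] yhead -7.33 xaxis [-7.e-04 -1.e-04 -1.e+00] F [-0.38  1.24 -2.07] gap 0.0282 q [0.18 0.38 1.74 0.   1.02 0.31]
```

View pics/p.png

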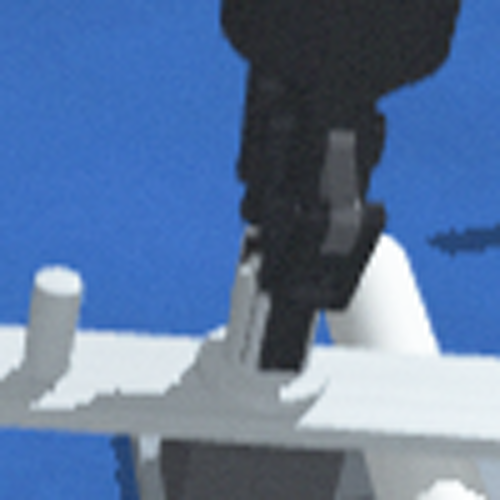

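Nearly home, with about 3 mm left. I'll press down gently in small steps.

>>> move_arm --moves '[{"xyz":[0.1,0,0],"rotation":[0,0,0],"hand":0.2},{"xyz":[0.1,0,0],"rotation":[0,0,0],"hand":0.2},{"xyz":[0.15,0,0],"rotation":[0,0,0],"hand":0.2},{"xyz":[0.15,0,0],"rotation":[0,0,0],"hand":0.2},{"xyz":[0.2,0,0],"rotation":[0,0,0],"hand":0.2},{"xyz":[0.2,0,0],"rotation":[0,0,0],"hand":0.2},{"xyz":[0.25,0,0],"rotation":[0,0,0],"hand":0.2},{"xyz":[0.25,0,0],"rotation":[0,0,0],"hand":0.2},{"xyz":[0.25,0,0],"rotation":[0,0,0],"hand":0.2},{"xyz":[0.25,0,0],"rotation":[0,0,0],"hand":0.2}]'

```text
t: 13.75
position: [0.6129, 0.2149, 0.1032]
tcp_rot: [1.303, 1.146, -1.303]
force: [0.2, -0.1, -2.1]
finger_gap: 0.028
```

>>> move_arm --moves '[{"xyz":[0.05,0,0],"rotation":[0,0,0],"hand":0.2},{"xyz":[0.05,0,0],"rotation":[0,0,0],"hand":0.2},{"xyz":[0.1,0,0],"rotation":[0,0,0],"hand":0.2},{"xyz":[0.1,0,0],"rotation":[0,0,0],"hand":0.2},{"xyz":[0.1,0,0],"rotation":[0,0,0],"hand":0.2},{"xyz":[0.1,0,0],"rotation":[0,0,0],"hand":0.2},{"xyz":[0.1,0,0],"rotation":[0,0,0],"hand":0.2},{"xyz":[0.1,0,0],"rotation":[0,0,0],"hand":0.2},{"xyz":[0.1,0,0],"rotation":[0,0,0],"hand":0.2},{"xyz":[0.1,0,0],"rotation":[0,0,0],"hand":0.2}]'

```text
t: 14.75
position: [0.6131, 0.2149, 0.1026]
tcp_rot: [1.303, 1.146, -1.302]
force: [-1.5, -0.5, 1.7]
finger_gap: 0.0286
```

The vertical force went from -2 to +2 N, so the flange is on the bar. I'll release and rise straight up.

>>> move_arm --moves '[{"xyz":[0,0,0],"rotation":[0,0,0],"hand":0.45},{"xyz":[0,0,0],"rotation":[0,0,0],"hand":0.6},{"xyz":[0,0,0],"rotation":[0,0,0],"hand":0.7},{"xyz":[0,0,0],"rotation":[0,0,0],"hand":0.75},{"xyz":[-0.5,0,0],"rotation":[0,0,0],"hand":0.75},{"xyz":[-2,0,0],"rotation":[0,0,0],"hand":0.75},{"xyz":[-5,0,0],"rotation":[0,0,0],"hand":0.75},{"xyz":[-9,0,0],"rotation":[0,0,0],"hand":0.75},{"xyz":[-12,0,3],"rotation":[0,0,0],"hand":0.75},{"xyz":[-14,0,7],"rotation":[0,0,0],"hand":0.75}]'

```text
t: 15.75
position: [0.6052, 0.1462, 0.2475]
tcp_rot: [1.305, 1.143, -1.295]
force: [0.9, -0.4, 0.4]
finger_gap: 0.064
```

>>> move_arm --moves '[{"xyz":[0,0,4],"rotation":[0,0,0],"hand":0.75},{"xyz":[0,0,8],"rotation":[0,0,0],"hand":0.75},{"xyz":[0,0,11],"rotation":[0,0,0],"hand":0.75},{"xyz":[0,0,13],"rotation":[0,0,0],"hand":0.75},{"xyz":[0,0,14],"rotation":[0,0,0],"hand":0.75},{"xyz":[0,0,14],"rotation":[0,0,0],"hand":0.75},{"xyz":[0,0,14],"rotation":[0,0,0],"hand":0.75},{"xyz":[0,0,14],"rotation":[0,0,0],"hand":0.75},{"xyz":[0,0,14],"rotation":[0,0,0],"hand":0.75},{"xyz":[0,0,14],"rotation":[0,0,0],"hand":0.75}]'

```text
t: 16.75
position: [0.5862, 0.0074, 0.2422]
tcp_rot: [1.302, 1.147, -1.302]
force: [-0.7, 0.2, 0.1]
finger_gap: 0.0637
```

```bash
python3 -c "
from g import *
state()
for n in('scene','top'): snap(n,n+'9')
s=cv2.imread('pics/scene9.png');t=cv2.imread('pics/top9.png')
cv2.imwrite('pics/r.png',np.hstack([cv2.resize(s[150:250,400:500],(400,400),interpolation=2),cv2.resize(t[140:240,160:260],(400,400),interpolation=2)]))"
```

```text
t 16.75 pos [0.5862 0.0074 0.2422] yhead -7.26 xaxis [-2.e-04  1.e-04 -1.e+00] F [-0.72  0.15  0.07] gap 0.0637 q [-0.16  0.1   1.81  0.    1.23 -0.03]
```

View pics/r.png

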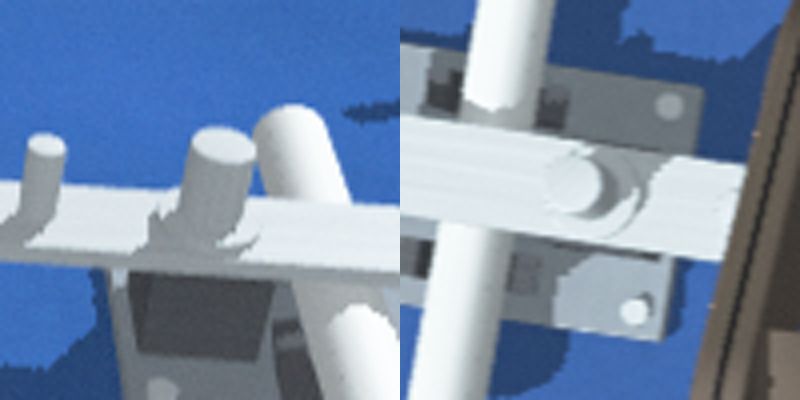

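```bash
python3 -c "
from g import *
s=dict(np.load('pics/scene9.npz'));t=dict(np.load('pics/top9.npz'))
for z in(.111,.116,.121): print(z,onplane(s,455.3,186.3,z),onplane(t,202.8,186.3,z))
print('depth top',[depth(t,u,186)[2].round(4) for u in(200,202,204)],'bar',[depth(t,u,186)[2].round(4) for u in(180,183)], 'scene',[depth(s,u,186)[2].round(4) for u in(453,455,457)])"
```

```text
0.111 [0.60648238 0.21639551 0.111     ] [0.61224959 0.21480665 0.111     ]
0.116 [0.61363924 0.2135149  0.116     ] [0.61168096 0.2135492  0.116     ]
0.121 [0.6207961 0.2106343 0.121    ] [0.61111233 0.21229175 0.121     ]
depth top [np.float64(0.1196), np.float64(0.1179), np.float64(0.1173)] bar [np.float64(0.0727), np.float64(0.0714)] scene [np.float64(0.1167), np.float64(0.1172), np.float64(0.1148)]
```

The views agree at z ≈ 0.115–0.116, the seated height, and the position matches the hole. Handing in.

```bash
python3 -c "
from g import *
print(arm.hand_in())"
```

```text
the job is handed in; nothing more can be done
None
```

I swung the keeper bar about 50° back over the lug with the jaws closed loosely round the stud. I then took the round-knob pin from the rack, lowered it through both holes, let go and backed away. I handed in at about 17 s of the 54 s allowed.

- **Hole alignment:** before the pin went in, the bar hole lay over the lug hole to within about 1 mm across the bar. Along the bar my two measurements differed by 1–2 mm, which is about the calibration error.
- **Pin seated:** the vertical force changed from -2 N to +2 N at the bottom, as the flange met the bar. In the last pictures the two views put the knob top at about 115–116 mm, where 116 mm means home. Its centre is at about (0.612, 0.2135), within 2–3 mm of the hole.
- **Checks that disagreed:** the raw depth reading gave the knob top as 115–120 mm. It also read the bar, nominally 70 mm, 1–3 mm high.
- **Forces:** all readings stayed within a few newtons, and the gripper was clear of everything at hand-in.

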